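# Open the press-and-turn safety cap of a tablet tub

### The arm

A 6-joint arm with a two-finger parallel gripper is mounted at the origin on a cart in front of the work surface, level with it; the furniture and walls round the work are solid. World frame = base frame: x ahead of the robot, y to its left, z up, the work surface at z = 0. Lengths are in mm, angles in rad, forces in N, time in s.
With the tool pointing down it reaches from about 325 to 775 mm from the base axis. Payload 5.5 kg.
Tool frame: the origin (TCP) lies midway between the tips of the shut fingers; the grasp point (between the pads) lies 19 mm behind it (grip_point_offset is the distance from the TCP to the grasp point, in mm); z points along the fingers, y is the line along which they close (so a half turn about z gives the same grasp; the last joint's range is limited). The gripper opens to 88 mm and grips with 3 to 60 N. Pads are 20 mm wide; open, the fingers measure 115 mm over their backs; the gripper's body (75 mm by 178 mm) begins 61 mm behind the grasp point.
Start: joints at [1.189, 0.091, 1.231, -0, 1.82, -0.057], TCP at [191.476, 568.642, 222.631] pointing down, gripper open.
Joint ranges: [-2.87, 2.87], [-0.86, 2.18], [0.17, 2.46], [-1.51, 4.65], [0.06, 2.69], [-2.65, 2.65]. Speed limits (rad/s): [2.57, 2.57, 3.01, 3.14, 3.14, 3.14].

### API

Orientations are given as a 3x3 rotation matrix whose columns are the frame's x, y, z axes.
In Python, from rig import * gives the robot as it stands.
- The arm moves only by the tool servo_tool, never from a script. Its argument "rows" is one flat list of numbers, 6 for each row, row after row: the shift along the tool's x, y, z in cm, then the turn, a rotation vector about the tool's x, y, z in rad. A call has 1 to 20 rows; each row is the pose to reach, as a shift and turn from the pose commanded when the call began, along the tool's axes at that moment; what a row does not reach only later rows make up. A row lasts 1/10 s, in which the tool goes at most 50 mm and 8.59 degrees, less where a joint would pass 70% of its speed; a pose out of reach is approached as far as the arm can. A call with a gripper value outside its range is refused whole. "hand" is the finger opening in cm, from 0 to 8.78, set as the call begins (left out, the last holds). The fingers move at their own pace and stop on an object; "squeeze" is the grip in N (left out, the last holds). Time passes only in rows, so rows that repeat a pose let the fingers close. It gives the time, the measured TCP pose, the force, the opening and the grip force at its end, in the units of the state.
- sense(): the state, without advancing time (a new reading comes with each control period).
- snapshot(name): name is "side" or "top"; returns (picture, depth): 384x512x3 uint8, red, green, blue; 384x512 float32, mm along the optical axis (not along the pixel's ray), 0 where there is no reading.
- get_calibration(name): a dict with "fx", "fy", "cx", "cy" (pixels), "k1" (the pictures are not rectified: a ray, as slopes to the right and down, at radius r is drawn at 1 + k1 r^2 times it, then the intrinsics apply), "R" (3x3) and "t" (3): a world point X has camera coordinates R X + t. Camera axes: x right, y down, z forward; pixel columns grow to the right and rows downward; lengths in mm; the calibration is good to about 2 mm. A picture is of the moment at which its call begins. get_calibration takes no time and is no camera call.
- sign_off(): hands the job in; it is judged then, once.
The state is a dict: "clock": time; "joint_pos": joint angles; "qvel": joint speeds; "tau": joint torques, N m; "ee_pos": TCP position; "tool_rot": TCP orientation; "contact_force": force on the tool from outside, world axes, zero at the start; "torque": the same for the moment, N m; "gripper_width": finger opening in mm; "finger_force": force on a finger pad.
Only numpy, scipy, OpenCV 4.12 (cv2) and the standard library are available. Lean on these libraries where they do the work, as an engineer would, in place of code of your own. Each camera call takes 0.05 s, during which the arm holds its last target. There are 200 camera calls.

### The job

Open the tub of dishwasher tablets: its safety cap only lets go while it is pressed down firmly and turned anticlockwise. Lift the cap off and set it down right way up, wholly on the round cork coaster, and leave the tub standing where it is with the garlic, salt shaker and jam jar undisturbed.

Things in the scene. Friction and masses are not known exactly. Their poses are not given: they have to be found in the camera images.
- tub: White round tub, 104 mm across, loose, 0.5 to 1 kg. Body 112 mm tall, on it an open neck 48 mm across that ends 130 mm up. Origin at the centre of its underside, z up.
- cap_bar (a point): The tub's white cap: round, ribbed, 73 mm across, 25 mm tall, 70 g, with an upright finger bar on its flat top plate: 60 mm long (this point's x axis), 14 mm thick (y), rising 26 mm above the plate. This point is the bar's centre, half-way up: 13 mm above the plate, 38 mm above the cap's lower edge; z up. Locked, it is 158 mm above the tub's underside. A spring disc stays inside the cap.
- coaster_top (a point): Round brown cork coaster, 120 mm across, 8 mm thick, fixed to the table. This point is the centre of its top face.
- garlic: Bulb of garlic, 53 mm wide, loose, origin at its underside.
- jam: Jam jar with a white lid, 72 mm across, 102 mm tall, loose, origin at its underside.
- tub_neck (a point): Centre of the tub's mouth, 130 mm up. A spring pushes the locked cap up with 8 N. Pressed 4 mm down (11 N) its lugs begin to clear the lock; at 8 mm (14 N) it bottoms. Kept about 6 mm down it turns anticlockwise seen from above; 42 to 75 degrees of turn (stop near 80) frees it: let up there, it rises about 8 mm by itself and lifts straight off, clear of the neck 10 mm above its locked height.
- salt: Clear salt shaker with a grey top, 44 mm across, 90 mm tall, loose, origin at its underside.
Mind the look-alikes: they are no part of the job. What is shaped like the tub but yellow is not meant. Leave any turquoise look-alike of the part that bears cap_bar alone.

How it is judged (in metres and radians):
On the way, in this order (a step that is already met when the one before it is completed fails the run):
1. the locked cap is pressed down by at least 3 mm on the standing tub (z of cap_bar in the frame of tub below 0.155 m and horizontal distance between cap_bar and tub below 0.01 m), for 0.1 s.
2. the turned cap has come up out of its lock, still over the tub (z of cap_bar in the frame of tub above 0.164 m and horizontal distance between cap_bar and tub below 0.03 m), for 0.05 s.
At the end, for the whole second after the job is handed in: The cap rests right way up (within 0.08 rad) on the coaster, its centre within 26 mm of the coaster's centre; the tub stands upright on the table within 40 mm of where it began (horizontal distance between cap_bar and coaster_top below 0.026 m and z of cap_bar in the frame of coaster_top between 0.034 and 0.041 m and angle between cap_bar's own z axis and vertical below 0.08 rad and angle between tub's own z axis and vertical below 0.05 rad and height (world z) of tub below 0.005 m and distance of tub from where it was at the start of the episode below 0.04 m); the robot touches nothing.
It fails at once if the tub is tipped by more than 0.3 rad (angle between tub's own z axis and vertical above 0.3 rad).
It fails at once if the tub is lifted by more than 20 mm (height (world z) of tub above 0.02 m).
It fails at once if the garlic is shifted by more than 30 mm (distance of garlic from where it was at the start of the episode above 0.03 m).
It fails at once if the salt shaker is shifted by more than 30 mm (distance of salt from where it was at the start of the episode above 0.03 m).
It fails at once if the jam jar is shifted by more than 30 mm (distance of jam from where it was at the start of the episode above 0.03 m).
It also fails if it takes over 51 s, if anything falls off the work surface, if the arm or the gripper's body presses on something with over 40 N, if the wrist force passes 120 N, or if a joint passes its speed limit or range.

## Working session

There is one attempt and no reset: what is moved stays moved. The work goes in short steps, Python scripts to look and compute and a tool call to move; the robot and the scene stay as the last step left them, time stands still between calls to the robot, and variables do not carry over. Pictures are saved under pics/ and viewed, at most 10 in all, crops included, and the job is handed in when it is done.

Besides the shell and the picture viewer there is one more tool, called after "Emit:" by a JSON object that holds its "api" and its "payload", one argument or row to a line. servo_tool: Moves the arm, as the interface text tells. Its arguments: {"type":"object","properties":{"rows":{"type":"array","items":{"type":"number"}},"hand":{"type":"number"},"squeeze":{"type":"number"}},"required":["rows"]}

```bash
mkdir -p pics; cat > h.py <<'E'
from rig import *
import numpy as np, cv2
def world(name,depth,uv):
    c=get_calibration(name);K=np.array([[c['fx'],0,c['cx']],[0,c['fy'],c['cy']],[0,0,1.]])
    uv=np.asarray(uv,float).reshape(-1,2)
    n=cv2.undistortPoints(uv.reshape(-1,1,2),K,np.array([c['k1'],0,0,0.])).reshape(-1,2)
    d=depth[uv[:,1].astype(int),uv[:,0].astype(int)]
    P=np.c_[n*d[:,None],d]
    return (P-np.array(c['t']))@np.array(c['R'])
def cloud(name,depth):
    v,u=np.nonzero(depth>0);return u,v,world(name,depth,np.c_[u,v])
E
python3 - <<'E'
from h import *
for n in("top","side"):
    p,d=snapshot(n);cv2.imwrite(f"pics/{n}0.png",p[:,:,::-1]);np.savez(f"{n}0.npz",p=p,d=d);print(get_calibration(n))
s=sense();print(s['clock'],s['ee_pos'],s['tool_rot'],s['contact_force'])
E
```

```text
{'fx': 433.2327485761938, 'fy': 433.2327485761938, 'cx': 258.23494493191976, 'cy': 194.27080899071098, 'k1': -0.15001823788062763, 'R': array([[-2.88273337e-02, -9.99584203e-01, -6.36643272e-04],
       [-9.87280593e-01,  2.85721178e-02, -1.56399055e-01],
       [ 1.56352215e-01, -3.88002220e-03, -9.87693743e-01]]), 't': array([  21.19708229,  567.07918211, 1433.82046631])}
{'fx': 479.0272576283298, 'fy': 479.0272576283298, 'cx': 253.0789979556807, 'cy': 192.09531351693758, 'k1': -0.051685634079448435, 'R': array([[ 0.84521299, -0.5344217 ,  0.00290665],
       [-0.19636961, -0.31561689, -0.92834528],
       [ 0.49704525,  0.78407871, -0.37170768]]), 't': array([-437.77994318,  218.56170909, 1111.08160815])}
0.1 [191.37182856 568.39413337 221.60825654] [[-9.47713474e-01  3.19121866e-01 -6.37742559e-04]
 [ 3.19122492e-01  9.47712073e-01 -1.63155599e-03]
 [ 8.37311313e-05 -1.74976559e-03 -9.99998466e-01]] [ 0.06098541 -0.6281296  -0.55486687]
```

View pics/top0.png

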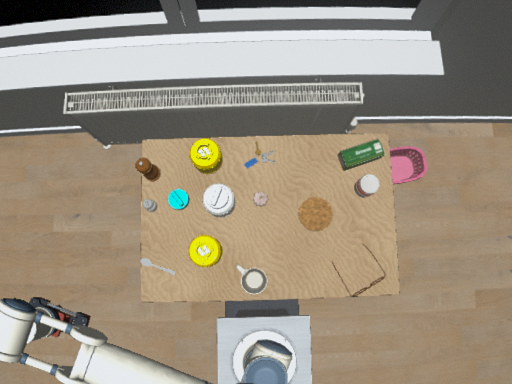

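View pics/side0.png

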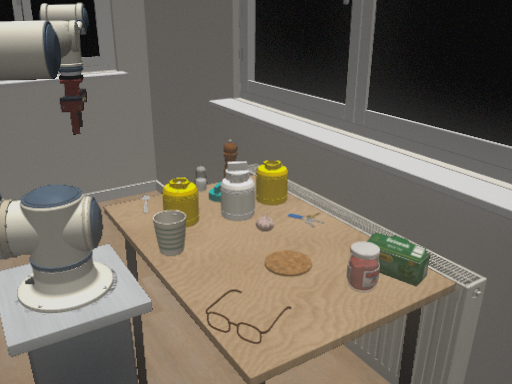

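The wanted item is the white-capped tub at top-view (219,200). It could be confused with the yellow tubs at (206,155) and (205,251), the turquoise cap at (178,199), or the white jar lid at (368,184). The coaster is at (315,213), and the salt shaker is at (149,205).

```bash
python3 - <<'E'
from h import *
z=np.load("top0.npz");p,d=z['p'],z['d']
cv2.imwrite("pics/crop1.png",cv2.resize(p[165:235,185:255,::-1],(560,560),interpolation=cv2.INTER_CUBIC))
for n in("top","side"):
    z=np.load(n+"0.npz");p,d=z['p'],z['d'];u,v,P=cloud(n,d)
    w=(u>195)&(u<240)&(v>180)&(v<220) if n=="top" else (u>215)&(u<260)&(v>155)&(v<225)
    Q=P[w]
    print(n,np.histogram(Q[:,2],bins=range(0,200,10)))
    for lo,hi in((161,180),(135,152)):
        q=Q[(Q[:,2]>lo)&(Q[:,2]<hi)]
        (c,s,a)=cv2.minAreaRect(q[:,:2].astype(np.float32))
        e,V=np.linalg.eigh(np.cov(q[:,:2].T))
        print(lo,len(q),q.mean(0),c,s,a,'axis',np.degrees(np.arctan2(V[1,1],V[0,1])), np.sqrt(e))
z=np.load("top0.npz");p,d=z['p'],z['d'];u,v,P=cloud("top",d)
hsv=cv2.cvtColor(p,cv2.COLOR_RGB2HSV)
w=(P[:,2]>3.5)&(P[:,2]<14)&(u>290)&(u<340)&(v>190)&(v<235);print('coaster',cv2.minEnclosingCircle(P[w][:,:2].astype(np.float32)),np.median(P[w],0))
print(world("top",d,[[260,199],[368,184],[149,205],[206,153],[178,199]]))
E
```

```text
top (array([438,  11,  10,   7,  14,  10,   8,  14,  13,  27, 167, 178,   9,
        32, 256,  25,  27,  65,   0]), array([  0,  10,  20,  30,  40,  50,  60,  70,  80,  90, 100, 110, 120,
       130, 140, 150, 160, 170, 180, 190]))
161 90 [547.64191759 136.88735409 170.80415098] (547.4883422851562, 137.509521484375) (14.645893096923828, 59.113563537597656) 67.49713897705078 axis 156.7936947440723 [ 4.22978736 16.98853668]
135 296 [545.9455199  136.49249643 145.10064239] (547.3992309570312, 137.48095703125) (69.54335021972656, 69.72406005859375) 32.39448165893555 axis 67.91384840065416 [17.90173736 20.717556  ]
side (array([252, 131, 135, 148, 140, 131, 120, 114, 129, 143, 192, 153,  72,
        77, 132,  63,  71,  19,   0]), array([  0,  10,  20,  30,  40,  50,  60,  70,  80,  90, 100, 110, 120,
       130, 140, 150, 160, 170, 180, 190]))
161 80 [544.57514412 131.64203776 167.24118503] (545.6887817382812, 131.2295684814453) (20.74944305419922, 58.46406173706055) 71.1929702758789 axis 158.55146245188462 [ 3.92248133 17.29534529]
135 184 [539.44333162 119.16260036 143.63050359] (538.018798828125, 119.55499267578125) (49.86234664916992, 69.0042724609375) 58.403316497802734 axis 153.08628552352002 [11.92845803 19.22494177]
coaster ((508.1505126953125, -190.98471069335938), 106.40771484375) [ 501.80125025 -190.64188327    7.58437981]
[[ 551.2658989    -0.74316448   42.65243469]
 [ 583.70137313 -362.61304022   94.37879381]
 [ 534.43477108  368.86443963   91.61904808]
 [ 700.10618855  174.17370829  112.95947782]
 [ 557.70566818  278.39078976   53.19192452]]
```

View pics/crop1.png

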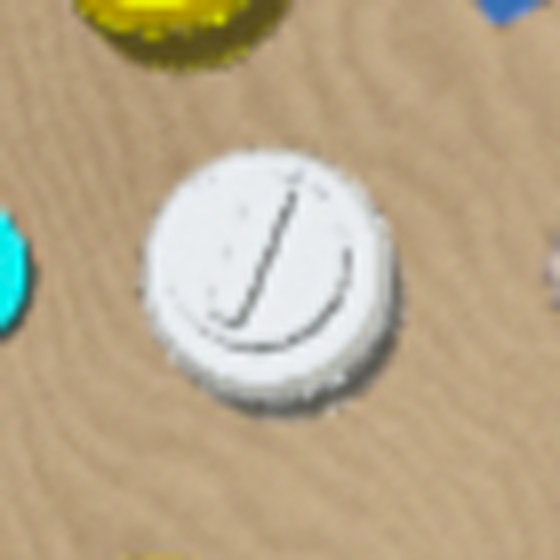

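```bash
cat >> h.py <<'E'
def go(x,y,z,xang):
    s=sense();R=np.array(s['tool_rot']);d=R.T@(np.array([x,y,z])-s['ee_pos'])/10
    a=np.radians(xang);T=np.array([[np.cos(a),np.sin(a),0],[np.sin(a),-np.cos(a),0],[0,0,-1]])
    r=cv2.Rodrigues(R.T@T)[0].ravel()
    print(s['clock'],'d cm',d.round(2),'rot',r.round(3),'F',np.round(s['contact_force'],1),s['gripper_width'],np.round(s['joint_pos'],2))
E
python3 -c "
from h import *
go(547,136.5,205,157)"
```

```text
0.1 d cm [-47.49 -29.58   1.71] rot [-0.002 -0.     0.077] F [ 0.1 -0.6 -0.6] 87.72530735657938 [ 1.19  0.09  1.23 -0.    1.82 -0.06]
```

Emit:
{"api": "servo_tool", "payload": {
  "rows": [-47.5, -29.6, 1.7, 0, 0, 0.077, -47.5, -29.6, 1.7, 0, 0, 0.077, -47.5, -29.6, 1.7, 0, 0, 0.077, -47.5, -29.6, 1.7, 0, 0, 0.077, -47.5, -29.6, 1.7, 0, 0, 0.077, -47.5, -29.6, 1.7, 0, 0, 0.077, -47.5, -29.6, 1.7, 0, 0, 0.077, -47.5, -29.6, 1.7, 0, 0, 0.077, -47.5, -29.6, 1.7, 0, 0, 0.077, -47.5, -29.6, 1.7, 0, 0, 0.077, -47.5, -29.6, 1.7, 0, 0, 0.077, -47.5, -29.6, 1.7, 0, 0, 0.077, -47.5, -29.6, 1.7, 0, 0, 0.077, -47.5, -29.6, 1.7, 0, 0, 0.077, -47.5, -29.6, 1.7, 0, 0, 0.077, -47.5, -29.6, 1.7, 0, 0, 0.077],
  "hand": 5,
  "squeeze": 15
}}

```text
clock: 1.7
ee_pos: [546.5, 138.0, 206.0]
tool_rot: [[-0.921, 0.389, 0.0], [0.389, 0.921, 0.0], [-0.0, 0.001, -1.0]]
contact_force: [-0.2, -0.3, 0.3]
gripper_width: 49.8
finger_force: 0.0
```

```bash
python3 - <<'E'
from h import *
go(547,136.5,155,157)
p,d=snapshot("side");c=p[120:240,180:310,::-1];cv2.imwrite("pics/s1.png",cv2.resize(c,None,fx=4.5,fy=4.5,interpolation=cv2.INTER_CUBIC))
E
```

```text
1.7 d cm [-0.1  -0.12  5.1 ] rot [0.001 0.    0.002] F [-0.2 -0.3  0.3] 49.76936603956083 [ 0.19 -0.01  1.36  0.    1.79 -0.98]
```

View pics/s1.png

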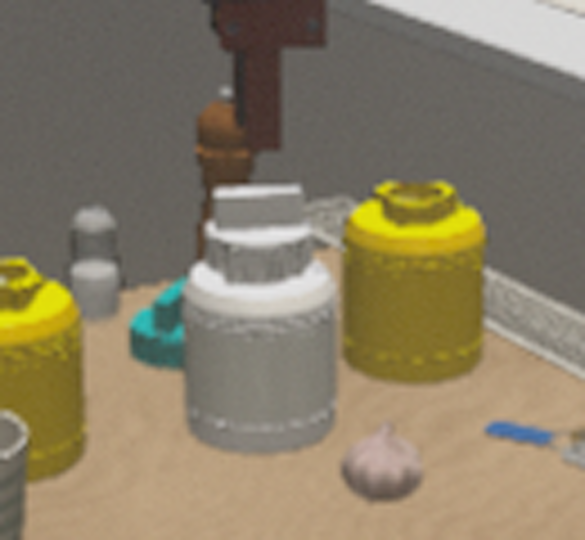

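The side crop shows the finger at (262,150), directly above the bar at (258,207). Next I descend around the bar.

Emit:
{"api": "servo_tool", "payload": {
  "rows": [-0.05, -0.1, 2, 0, 0, 0, -0.05, -0.1, 4, 0, 0, 0, -0.05, -0.1, 5, 0, 0, 0, -0.05, -0.1, 5.4, 0, 0, 0, -0.05, -0.1, 5.8, 0, 0, 0, -0.05, -0.1, 5.8, 0, 0, 0, -0.05, -0.1, 5.8, 0, 0, 0]
}}

```text
clock: 2.45
ee_pos: [547.6, 135.5, 148.5]
tool_rot: [[-0.92, 0.391, 0.001], [0.391, 0.92, 0.0], [-0.001, 0.001, -1.0]]
contact_force: [1.0, -0.1, -0.4]
gripper_width: 50.4
finger_force: 0.0
```

Emit:
{"api": "servo_tool", "payload": {
  "rows": [0, 0, 0, 0, 0, 0, 0, 0, 0, 0, 0, 0, 0, 0, 0, 0, 0, 0, 0, 0, 0, 0, 0, 0, 0, 0, 0, 0, 0, 0, 0, 0, 0, 0, 0, 0],
  "hand": 1,
  "squeeze": 10
}}

```text
clock: 3.05
ee_pos: [547.6, 135.9, 147.8]
tool_rot: [[-0.92, 0.391, 0.001], [0.391, 0.92, 0.001], [-0.001, 0.001, -1.0]]
contact_force: [1.9, 2.6, -0.9]
gripper_width: 14.1
finger_force: 10.0
```

Emit:
{"api": "servo_tool", "payload": {
  "rows": [0, 0, 0.1, 0, 0, 0, 0, 0, 0.2, 0, 0, 0, 0, 0, 0.3, 0, 0, 0, 0, 0, 0.4, 0, 0, 0, 0, 0, 0.5, 0, 0, 0, 0, 0, 0.5, 0, 0, 0],
  "squeeze": 30
}}

```text
clock: 3.65
ee_pos: [548.0, 136.4, 145.2]
tool_rot: [[-0.921, 0.39, 0.004], [0.39, 0.921, 0.002], [-0.003, 0.003, -1.0]]
contact_force: [0.2, 3.2, 9.8]
gripper_width: 13.9
finger_force: 30.0
```

Emit:
{"api": "servo_tool", "payload": {
  "rows": [0, 0, 0.1, 0, 0, 0, 0, 0, 0.2, 0, 0, 0, 0, 0, 0.3, 0, 0, 0, 0, 0, 0.4, 0, 0, 0, 0, 0, 0.4, 0, 0, 0, 0, 0, 0.4, 0, 0, 0]
}}

```text
clock: 4.25
ee_pos: [548.1, 136.4, 141.9]
tool_rot: [[-0.921, 0.39, 0.004], [0.39, 0.921, 0.002], [-0.003, 0.004, -1.0]]
contact_force: [-0.8, 4.0, 11.7]
gripper_width: 13.7
finger_force: 30.0
```

Emit:
{"api": "servo_tool", "payload": {
  "rows": [0, 0, 0.1, 0, 0, -0.08, 0, 0, 0.1, 0, 0, -0.16, 0, 0, 0.1, 0, 0, -0.24, 0, 0, 0.1, 0, 0, -0.32, 0, 0, 0.1, 0, 0, -0.4, 0, 0, 0.1, 0, 0, -0.48, 0, 0, 0.1, 0, 0, -0.56, 0, 0, 0.1, 0, 0, -0.64, 0, 0, 0.1, 0, 0, -0.72, 0, 0, 0.1, 0, 0, -0.8, 0, 0, 0.1, 0, 0, -0.88, 0, 0, 0.1, 0, 0, -0.96, 0, 0, 0.1, 0, 0, -1.04, 0, 0, 0.1, 0, 0, -1.08, 0, 0, 0.1, 0, 0, -1.08, 0, 0, 0.1, 0, 0, -1.08]
}}

```text
clock: 5.85
ee_pos: [548.5, 136.0, 141.3]
tool_rot: [[-0.778, -0.628, 0.006], [-0.628, 0.778, 0.002], [-0.005, -0.002, -1.0]]
contact_force: [0.2, 2.8, 12.5]
gripper_width: 13.5
finger_force: 30.0
```

```bash
python3 - <<'E'
from h import *
s=sense();R=np.array(s['tool_rot']);print(np.degrees(np.arctan2(R[1,0],R[0,0])),s['torque'],s['contact_force'],s['gripper_width'],s['ee_pos'])
p,d=snapshot("side");c=p[120:240,180:310,::-1];cv2.imwrite("pics/s2.png",cv2.resize(c,None,fx=4.5,fy=4.5,interpolation=cv2.INTER_CUBIC))
E
```

```text
-141.12096309775177 [0.45352329 0.10744221 0.02558698] [ 0.20531717  2.81393475 12.54650621] 13.499539524674196 [548.48582531 135.97867419 141.2564968 ]
```

View pics/s2.png

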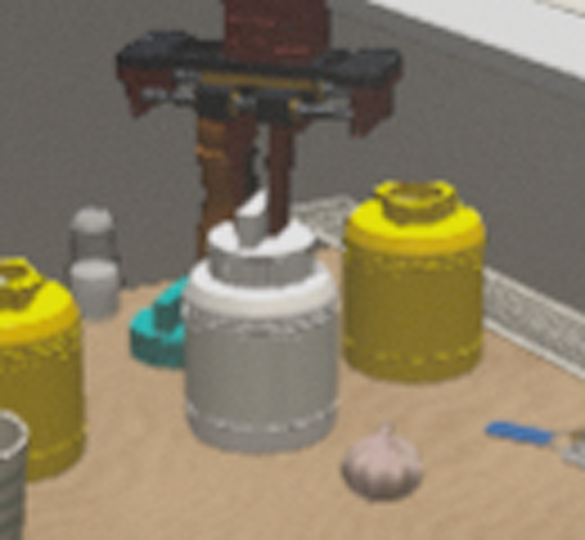

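The bar in the crop at (250,215) has turned with the fingers by about 62°. Now I let it up slowly.

Emit:
{"api": "servo_tool", "payload": {
  "rows": [0, 0, -0.2, 0, 0, 0, 0, 0, -0.4, 0, 0, 0, 0, 0, -0.6, 0, 0, 0, 0, 0, -0.8, 0, 0, 0, 0, 0, -1.0, 0, 0, 0, 0, 0, -1.2, 0, 0, 0, 0, 0, -1.2, 0, 0, 0]
}}

```text
clock: 6.6
ee_pos: [548.1, 135.7, 151.1]
tool_rot: [[-0.779, -0.627, 0.003], [-0.627, 0.779, 0.001], [-0.003, -0.001, -1.0]]
contact_force: [3.6, 1.6, 6.0]
gripper_width: 13.9
finger_force: 30.0
```

Emit:
{"api": "servo_tool", "payload": {
  "rows": [0, 0, -0.2, 0, 0, 0, 0, 0, -0.4, 0, 0, 0, 0, 0, -0.6, 0, 0, 0, 0, 0, -0.8, 0, 0, 0, 0, 0, -0.8, 0, 0, 0]
}}

```text
clock: 7.1
ee_pos: [546.7, 135.2, 156.7]
tool_rot: [[-0.779, -0.627, -0.002], [-0.627, 0.779, -0.001], [0.002, 0.001, -1.0]]
contact_force: [1.7, 1.8, -1.0]
gripper_width: 13.8
finger_force: 30.0
```

Emit:
{"api": "servo_tool", "payload": {
  "rows": [0, 0, -0.3, 0, 0, 0, 0, 0, -0.6, 0, 0, 0, 0, 0, -1, 0, 0, 0, 0, 0, -2, 0, 0, 0, 0, 0, -4, 0, 0, 0, 0, 0, -4, 0, 0, 0, 0, 0, -4, 0, 0, 0]
}}

```text
clock: 7.8
ee_pos: [547.6, 135.5, 198.4]
tool_rot: [[-0.779, -0.627, 0.002], [-0.627, 0.779, 0.0], [-0.001, -0.001, -1.0]]
contact_force: [0.1, 0.1, -0.9]
gripper_width: 13.8
finger_force: 30.0
```

```bash
python3 - <<'E'
from h import *
p,d=snapshot("side");c=p[120:240,180:310,::-1];cv2.imwrite("pics/s3.png",cv2.resize(c,None,fx=4.5,fy=4.5,interpolation=cv2.INTER_CUBIC))
# coaster centre by colour
z=np.load("top0.npz");P0=z['p'];D=z['d'];hsv=cv2.cvtColor(P0,cv2.COLOR_RGB2HSV)
m=cv2.inRange(hsv,(5,130,60),(20,255,205));sub=np.zeros_like(m);sub[190:238,290:342]=m[190:238,290:342]
sub=cv2.morphologyEx(sub,cv2.MORPH_OPEN,np.ones((3,3)))
v,u=np.nonzero(sub);W=world("top",D,np.c_[u,v]);print(len(u),u.min(),u.max(),v.min(),v.max(),W.mean(0),np.median(W,0),W.min(0),W.max(0))
go(502,-190,120,-141)
E
```

```text
676 299 330 198 229 [ 501.98470061 -192.14301066    8.14282341] [ 502.72729066 -191.97379025    8.12938626] [ 445.31576984 -244.83925773   -1.93550485] [ 554.93244299 -135.09072667   19.29447063]
7.85 d cm [ 23.93 -22.5    7.74] rot [-0.    -0.    -0.003] F [ 0.2  0.2 -0.1] 13.635093361492057 [ 0.18 -0.01  1.38 -0.    1.77 -2.07]
```

View pics/s3.png

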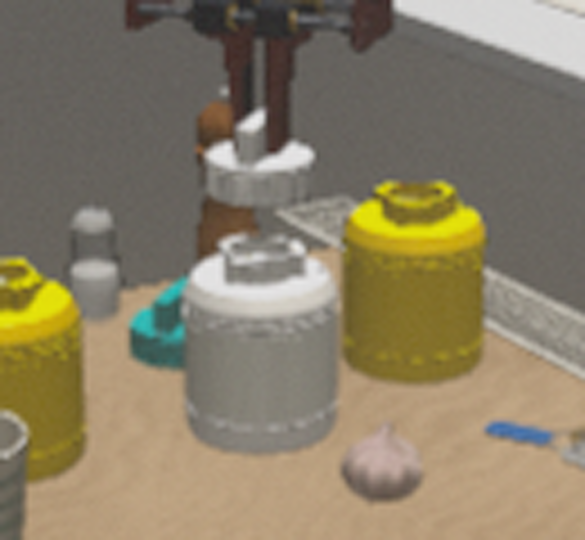

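The crop shows the cap lifted at (260,170) and the bare neck below at (263,260). Now I carry it to the coaster, turning about 0.6 rad to stay clear of the wrist limit.

Emit:
{"api": "servo_tool", "payload": {
  "rows": [1.0, -0.9, 0, 0, 0, 0.03, 3, -2.8, 0, 0, 0, 0.07, 5, -4.7, 0, 0, 0, 0.12, 7, -6.6, 0, 0, 0, 0.18, 9, -8.5, 0, 0, 0, 0.24, 11, -10.4, 0, 0, 0, 0.3, 13, -12.3, 0, 0, 0, 0.35, 15, -14.2, 0, 0, 0, 0.4, 17, -16, 0, 0, 0, 0.45, 19, -17.9, 0, 0, 0, 0.5, 21, -19.8, 0, 0, 0, 0.55, 22.8, -21.6, 1, 0, 0, 0.6, 23.6, -22.3, 2, 0, 0, 0.6, 23.9, -22.6, 4, 0, 0, 0.6, 23.9, -22.6, 7, 0, 0, 0.6, 23.9, -22.6, 10, 0, 0, 0.6, 23.9, -22.6, 12.5, 0, 0, 0.6, 23.9, -22.6, 13.5, 0, 0, 0.6, 23.9, -22.6, 13.5, 0, 0, 0.6]
}}

```text
clock: 9.75
ee_pos: [501.5, -189.8, 60.3]
tool_rot: [[-0.997, -0.079, -0.004], [-0.079, 0.997, 0.002], [0.004, 0.002, -1.0]]
contact_force: [-0.3, -0.1, -0.7]
gripper_width: 13.8
finger_force: 30.0
```

```bash
python3 - <<'E'
from h import *
go(502,-191,40,-175)
p,d=snapshot("side");c=p[190:310,220:350,::-1];cv2.imwrite("pics/s4.png",cv2.resize(c,None,fx=4.5,fy=4.5,interpolation=cv2.INTER_CUBIC))
E
```

```text
9.75 d cm [-0.05 -0.13  2.03] rot [ 0.002 -0.004 -0.009] F [-0.3 -0.1 -0.7] 13.791860467599037 [-0.43 -0.05  1.66  0.    1.53 -2.07]
```

View pics/s4.png

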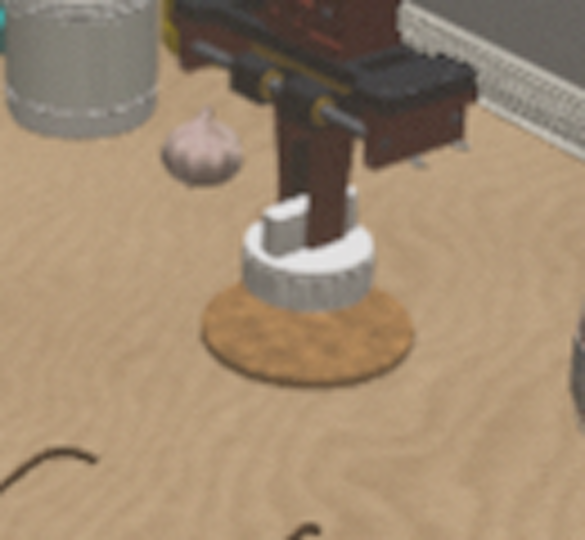

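The cap at (308,260) sits centred above the coaster at (308,330), clear of the garlic. Lowering it.

Emit:
{"api": "servo_tool", "payload": {
  "rows": [0, -0.1, 0.7, 0, 0, 0, 0, -0.1, 1.3, 0, 0, 0, 0, -0.1, 1.7, 0, 0, 0, 0, -0.1, 2.0, 0, 0, 0, 0, -0.1, 2.2, 0, 0, 0, 0, -0.1, 2.4, 0, 0, 0, 0, -0.1, 2.5, 0, 0, 0, 0, -0.1, 2.5, 0, 0, 0]
}}

```text
clock: 10.6
ee_pos: [503.0, -191.5, 37.5]
tool_rot: [[-0.997, -0.078, -0.0], [-0.078, 0.997, 0.0], [0.0, 0.0, -1.0]]
contact_force: [-0.6, -0.4, -0.6]
gripper_width: 14.0
finger_force: 30.0
```

Emit:
{"api": "servo_tool", "payload": {
  "rows": [0, 0, 0.1, 0, 0, 0, 0, 0, 0.2, 0, 0, 0, 0, 0, 0.3, 0, 0, 0, 0, 0, 0.3, 0, 0, 0]
}}

```text
clock: 11.0
ee_pos: [503.2, -191.5, 35.5]
tool_rot: [[-0.997, -0.078, 0.001], [-0.078, 0.997, -0.0], [-0.001, -0.0, -1.0]]
contact_force: [-2.2, 1.7, 5.2]
gripper_width: 13.6
finger_force: 30.0
```

Contact is made at 5 N. Releasing and going up.

Emit:
{"api": "servo_tool", "payload": {
  "rows": [0, 0, 0, 0, 0, 0, 0, 0, 0, 0, 0, 0, 0, 0, 0, 0, 0, 0, 0, 0, 0, 0, 0, 0, 0, 0, 0, 0, 0, 0, 0, 0, -1, 0, 0, 0, 0, 0, -2.5, 0, 0, 0, 0, 0, -5, 0, 0, 0, 0, 0, -9, 0, 0, 0, 0, 0, -14, 0, 0, 0, 0, 0, -18, 0, 0, 0, 0, 0, -20, 0, 0, 0, 0, 0, -20, 0, 0, 0],
  "hand": 5
}}

```text
clock: 12.3
ee_pos: [504.3, -192.1, 240.7]
tool_rot: [[-0.997, -0.078, 0.008], [-0.078, 0.997, -0.004], [-0.008, -0.005, -1.0]]
contact_force: [0.0, 0.3, 0.6]
gripper_width: 50.1
finger_force: 0.0
```

```bash
python3 - <<'E'
from h import *
p,d=snapshot("side");u,v,P=cloud("side",d)
w=(np.hypot(P[:,0]-502,P[:,1]+191)<60)&(P[:,2]>28)&(P[:,2]<80)
q=P[w];t=q[q[:,2]>53];print('cap',len(q),cv2.minEnclosingCircle(q[:,:2].astype(np.float32)),t.mean(0),t[:,2].max());print(np.histogram(q[:,2],bins=range(28,72,4)))
w=(u>215)&(u<262)&(v>165)&(v<225);q=P[w];q=q[(q[:,2]>100)&(q[:,2]<140)];print('tub',q.mean(0))
cv2.imwrite("pics/s5.png",p[:,:,::-1]);s=sense();print(s['clock'],s['contact_force'],s['qvel'])
E
```

```text
cap 429 ((500.51513671875, -195.6072235107422), 36.5085334777832) [ 501.4216632  -196.43568195   57.08578825] 60.78317352048935
(array([ 92, 119,  32,  30,  28,  29,  31,  66,   2,   0]), array([28, 32, 36, 40, 44, 48, 52, 56, 60, 64, 68]))
tub [547.3071689  124.56442336 113.70847336]
12.35 [ 0.25939953 -0.08654823 -0.37495163] [ 2.79315941e-05  2.69225597e-02  7.43940598e-02 -4.18862882e-04
 -1.62670612e-02 -1.33072489e-03]
```

View pics/s5.png

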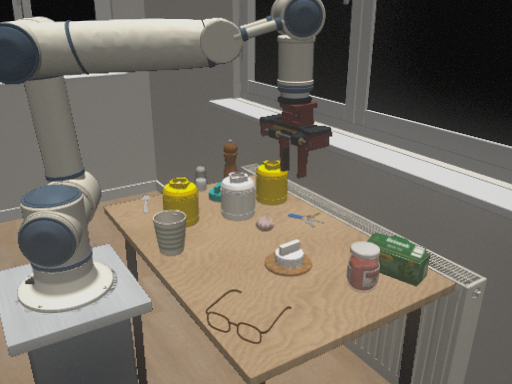

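The cap sits flat and upright on the coaster at (289,257), centred to within a few mm. The tub stands at (238,197), and the garlic, salt shaker and jam jar look undisturbed. Handing in.

```bash
python3 -c "
from rig import *
print(sign_off())"
```

```text
the job is handed in; nothing more can be done
None
```

I pressed, turned and lifted off the tub's cap, set it upright on the coaster within about 5 mm of centre, and handed the job in at about 12.4 s; the last camera view showed the tub standing in place and the garlic, salt shaker and jam jar undisturbed, but the hand-in returned no verdict.

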